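# Start the hold-down bolt of a shaker's tube carrier

## Task

Lift the tube carrier by its black hand knob from the grey rest and seat it flat on the shaker's narrow raised drive block, the block's two pins in the carrier's two holes. Then turn the knob backward (counter-clockwise seen from above) until the spring bolt is felt to drop off the thread's start (the red pin sinks suddenly), and from there turn it forward (clockwise) one full turn, letting go to take a new grip on the way if you need to. Finish while holding the knob in the gripper, the bolt started and the carrier still flat on the block, and leave the bottle, the tip box and the timer where they are.

Things in the scene. Friction and masses are not known exactly. Their poses are not given: they have to be found in the camera images.
- knob_grip (a point): Grip point of the black round hand knob on the carrier: on its axis, 38 mm above the carrier's underside. Knob 40 mm in diameter (43 over the ribs, which are only for looks), standing 14 to 50 mm above the carrier's underside; grip it at any yaw. The red pin stands out of the middle of its top by 0 to 26 mm. Axes as the carrier's.
- carrier_center (a point): Centre of the underside of the tube carrier: aluminium plate 140 (x) by 80 (y) by 12 mm, about 0.6 kg, with coloured tube caps 5 mm high. Two 12.5 mm holes lie on its y axis, 28 mm either side of the centre; a half turn makes no difference. It starts on a fixed grey rest: two walls 49 mm high, 120 mm apart, the bolt hanging 34 mm below the plate between them.
- seat (a point): Centre of the top of the shaker's aluminium drive block, 95 mm above the bench, on a fixed white housing 190 x 160 x 55 mm. Top face 44 (x) by 80 (y) mm; two 9 mm pins, 13 mm high, pointed, on its y axis 28 mm either side of the centre; threaded bore between them (right-hand, 12 mm a turn). Seated: carrier's underside on this face, centres together, y axes on one line (either way).
- knob (a joint): Angle of the knob relative to the carrier, rad; grows as it is turned forward (clockwise from above). Starts at 1.1 to 2.2. With the carrier seated the drop comes somewhere between -0.6 and 0.6, different every time. Turns easily (0.015 N m), no stop for two turns either way. The knob does not rise or sink on the carrier: the bolt inside turns with it and floats on a spring.
- bolt (a joint): How far the bolt with its red pin stands up in the knob, m: 0 = hanging fully out below, max 0.032. A soft spring (2 N) pushes it down. Carrier seated: it rides on the thread's start at about 0.021 to 0.025; turned backward it climbs 2 mm per rad to 0.026, then drops suddenly to 0.020. Turned forward from there it winds down 12 mm a turn: one turn brings it to about 0.008.
- pin_top (a point): Top of the red pin, 9 mm in diameter; it stands in the middle of the knob's top and moves up and down with the bolt (flush with the knob's top when joint bolt is about 0).
- bottle_mid (a point): Middle of a white reagent bottle with a blue cap, 68 mm in diameter, 160 mm tall; leave alone.
- tipbox_mid (a point): Middle of an orange pipette tip box 120 x 85 x 55 mm; leave alone.
- timer_mid (a point): Middle of a black bench timer lying flat, 110 x 60 x 18 mm; leave alone.

How it is judged:
On the way, in this order (a step that is already met when the one before it is completed fails the run):
1. carrier seated flat on the drive block, bolt riding on the thread's start (z of carrier_center in the frame of seat between -0.003 and 0.0025 m and horizontal distance between carrier_center and seat below 0.005 m and value of joint bolt above 0.018 m), for 0.1 s.
2. knob turned backward until the bolt has dropped off the thread's start (z of carrier_center in the frame of seat below 0.004 m and horizontal distance between carrier_center and seat below 0.005 m and value of joint knob below 0.7 rad and value of joint bolt between 0.017 and 0.022 m), for 0.1 s.
At the end, for the whole second after the job is handed in: The carrier lies flat on the drive block (height within 3 mm, centre within 5 mm, tilt under 0.04 rad), the bolt is wound about one turn into the thread (joint bolt 0.0045 to 0.0115, about 3/4 to 1 1/4 turn past the drop), and the fingers still grip the knob (over 3 N) (z of carrier_center in the frame of seat between -0.003 and 0.003 m and horizontal distance between carrier_center and seat below 0.005 m and angle between carrier_center's own z axis and vertical below 0.04 rad and value of joint bolt between 0.0045 and 0.0115 m and contact force between the fingers and knob_c0 above 3 N); the arm keeps its last pose, push and grip.
It fails at once if the bottle is pushed or knocked over (distance of bottle_mid from where it was at the start of the episode above 0.02 m).
It fails at once if the tip box is moved (distance of tipbox_mid from where it was at the start of the episode above 0.02 m).
It fails at once if the timer is moved (distance of timer_mid from where it was at the start of the episode above 0.02 m).
It also fails if it takes over 61 s, if anything falls off the work surface, if the arm or the gripper's body presses on something with over 40 N, if the wrist force passes 120 N, or if a joint passes its speed limit or range.

## Robot

A 6-joint arm with a two-finger parallel gripper is mounted at the origin on the work surface. World frame = base frame: x ahead of the robot, y to its left, z up, the work surface at z = 0. Lengths are in m, angles in rad, forces in N, time in s.
With the tool pointing down it reaches from about 0.3 to 0.775 m from the base axis. Payload 14.6 kg.
Tool frame: the origin (TCP) lies midway between the tips of the shut fingers; the grasp point (between the pads) lies 19 mm behind it (ctrl.grip_depth is the distance from the TCP to the grasp point, in m); z points along the fingers, x is the direction in which the jaws open and shut, and the axes are right-handed (so a half turn about z gives the same grasp; the last joint's range is limited). The gripper opens to 94 mm and grips with 3 to 60 N. Pads are 16 mm wide; open, the fingers measure 119 mm over their backs; the gripper's body (75 mm by 177 mm) begins 78 mm behind the grasp point.
Start: joints at [1.202, 0.3, 1.521, -0, 1.321, -0.067], TCP at [0.163, 0.525, 0.205] pointing down, gripper open.
Joint ranges: [-3.03, 3.03], [-0.79, 2.21], [0.23, 2.52], [-1.04, 4.18], [0, 3.07], [-2.55, 2.55]. Speed limits (rad/s): [2.22, 2.22, 2.57, 3.14, 3.14, 3.14].

## Interface

Orientations are given as [roll, pitch, yaw] about the fixed x, y, z axes, in that order (R = Rz(yaw) Ry(pitch) Rx(roll)).
In Python, from station import ctrl gives the robot as it stands.
- The arm moves only by the tool play_rows, never from a script. Its argument "steps" is a list that holds one entry, the list of rows, each a list of 7 numbers: the shift along the tool's x, y, z in cm, then the turn, a rotation vector about the tool's x, y, z in rad, then the opening, from 0 (shut) to 1 (fully open). In form: [[[x, y, z, ax, ay, az, hand], ...]]. A call has 1 to 20 rows; each row is the pose to reach, as a shift and turn from the pose measured when the call began, along the tool's axes at that moment; what a row does not reach only later rows make up. A row lasts 1/12 s, in which the tool goes at most 41.7 mm and 7.16 degrees, less where a joint would pass 70% of its speed; a pose out of reach is approached as far as the arm can. A call with a gripper value outside its range is refused whole. The fingers move at their own pace and stop on an object; "force" is the grip in N (left out, the last holds). Time passes only in rows, so rows that repeat a pose let the fingers close. It gives the time, the measured TCP pose, the force and the opening at its end, in the units of the state.
- ctrl.get_obs(): the state, without advancing time (a new reading comes with each control period).
- ctrl.camera(name): name is "scene" or "side" or "wrist"; returns a dict with "frame" (420x560x3 uint8, blue, green, red), "fovy" (degrees; the focal length in pixels is half the picture's height over the tangent of half this angle, whatever the lens; pixels are square), "cx", "cy" (the principal point, pixels), "world_to_cam" (4x4, takes a point from world to camera coordinates). Camera axes: x right, y up, looking along -z (the intrinsics and any distortion apply to the point x, -y, -z); pixel columns grow to the right and rows downward; lengths in m; the calibration is good to about 2 mm. A picture is of the moment at which its call begins. There is no depth.
- ctrl.hand_in(): hands the job in, once; it reports no verdict.
The state is a dict: "time_s": time; "qpos": joint angles; "joint_vel": joint speeds; "tau": joint torques, N m; "ee_pos": TCP position; "eef_rot": TCP orientation; "force": force on the tool from outside, world axes, zero at the start; "moment": the same for the moment, N m; "grip_width": finger opening in m.
Only numpy, scipy, OpenCV 4.12 (cv2) and the standard library are available. Lean on these libraries where they do the work, as an engineer would, in place of code of your own. Each camera call takes 0.05 s, during which the arm holds its last target. There are 200 camera calls.

## Working session

There is one attempt and no reset: what is moved stays moved. The work goes in short steps, Python scripts to look and compute and a tool call to move; the robot and the scene stay as the last step left them, time stands still between calls to the robot, and variables do not carry over. Pictures are saved under pics/ and viewed, about 8 in all and at most 12, crops included, and the job is handed in when it is done.

Besides the shell and the picture viewer there is one more tool, called after ">>>" as name([rows], argument=value, ...), one row to a line, values as JSON. play_rows: Moves the arm, as the interface text tells. Its arguments: {"type":"object","properties":{"steps":{"type":"array"},"force":{"type":"number"}},"required":["steps"]}

```bash
mkdir -p pics; cat > h.py <<'E'
import numpy as np,cv2
from station import ctrl
def shot(n,f):
    c=ctrl.camera(n); cv2.imwrite('pics/'+f+'.png',c['frame']); np.savez('pics/'+f+'.npz',**{k:c[k] for k in('fovy','cx','cy','world_to_cam')},keys=list(c.keys())); return c
def ray(f,u,v):
    c=np.load('pics/'+f+'.npz'); fl=210/np.tan(np.radians(float(c['fovy']))/2)
    M=c['world_to_cam']; R=M[:3,:3]; o=-R.T@M[:3,3]
    d=R.T@np.array([(u-c['cx'])/fl,-(v-c['cy'])/fl,-1]); return o,d/np.linalg.norm(d)
def onz(f,u,v,z):
    o,d=ray(f,u,v); return o+d*(z-o[2])/d[2]
def tri(*a):
    A=0;b=0
    for f,u,v in a:
        o,d=ray(f,u,v);P=np.eye(3)-np.outer(d,d);A=A+P;b=b+P@o
    p=np.linalg.solve(A,b); return p,[np.linalg.norm(np.cross(p-ray(*x)[0],ray(*x)[1])) for x in a]
def proj(f,p):
    c=np.load('pics/'+f+'.npz'); fl=210/np.tan(np.radians(float(c['fovy']))/2)
    q=c['world_to_cam']@np.r_[p,1]; return c['cx']+fl*q[0]/-q[2], c['cy']-fl*q[1]/-q[2]
E
python3 - <<'E'
from h import *
for n in('scene','side','wrist'):
    c=shot(n,n+'0'); print(n,{k:v for k,v in c.items() if k not in('frame','world_to_cam')}); M=c['world_to_cam'];print(-M[:3,:3].T@M[:3,3])
o=ctrl.get_obs();print(o)
a=[cv2.imread(f'pics/{n}0.png') for n in('scene','side')]
E
```

```text
scene {'fovy': 55.741950951587114, 'cx': 279.4582428556639, 'cy': 207.07400133955554}
[1.19194107 0.76869857 0.77803948]
side {'fovy': 44.84506236924241, 'cx': 278.32852262635936, 'cy': 203.18336179954932}
[-0.26159276 -0.83299148  1.11308084]
wrist {'fovy': 63.68562317492233, 'cx': 281.9326357783875, 'cy': 210.308026357013}
[0.08776238 0.54893382 0.38406638]
{'time_s': 0.15, 'qpos': array([ 1.20242160e+00,  3.00320090e-01,  1.52140886e+00, -2.11336899e-05,
        1.32067506e+00, -6.66471582e-02]), 'joint_vel': array([ 0.00198717,  0.00040444, -0.00196794, -0.00059428, -0.00012812,
       -0.00025992]), 'tau': array([-1.65508031e-04, -5.31948066e+01, -3.52827394e+01,  7.07779778e-02,
        2.35078490e-02, -6.50860579e-05]), 'ee_pos': array([0.1634108 , 0.52497315, 0.20504202]), 'eef_rot': array([-3.14155905e+00,  8.10917613e-04,  1.26907401e+00]), 'force': array([ 0.27986292, -0.02956726,  0.19289356]), 'moment': array([-0.03315096,  0.01795262, -0.01774192]), 'grip_width': 0.09403686425535934}
```

View pics/scene0.png

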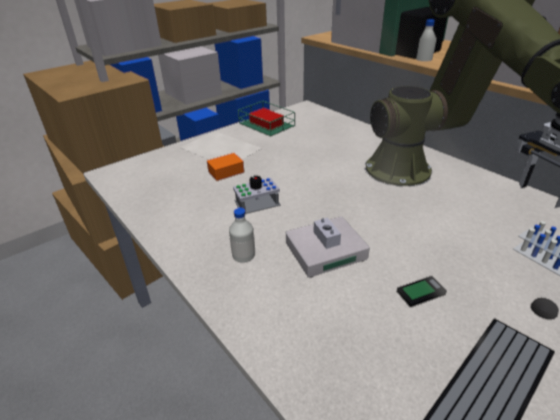

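View pics/side0.png

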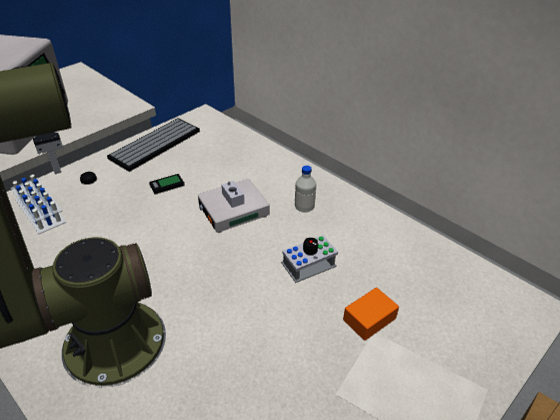

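The scene view shows the carrier with its knob at about (256,182) and the shaker block at (326,230). The side view shows them at about (310,246) and (233,190). I'll measure from an enlarged crop.

```bash
python3 - <<'E'
from h import *
a=cv2.imread('pics/scene0.png')[170:275,225:375];b=cv2.imread('pics/side0.png')[165:285,190:345]
f=lambda i:cv2.resize(i,None,fx=5,fy=5,interpolation=cv2.INTER_CUBIC)[:]
A=cv2.resize(a[:60,:60],(400,400),interpolation=2);B=cv2.resize(a[40:100,70:130],(400,400),interpolation=2)
S=cv2.imread('pics/side0.png')
C=cv2.resize(S[225:285,280:340],(400,400),interpolation=2);D=cv2.resize(S[170:230,200:260],(400,400),interpolation=2)
m=np.vstack([np.hstack([A,B]),np.hstack([C,D])]);cv2.imwrite('pics/m1.png',cv2.resize(m,(600,600),interpolation=cv2.INTER_AREA))
E
```

```text
(no output)
```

View pics/m1.png

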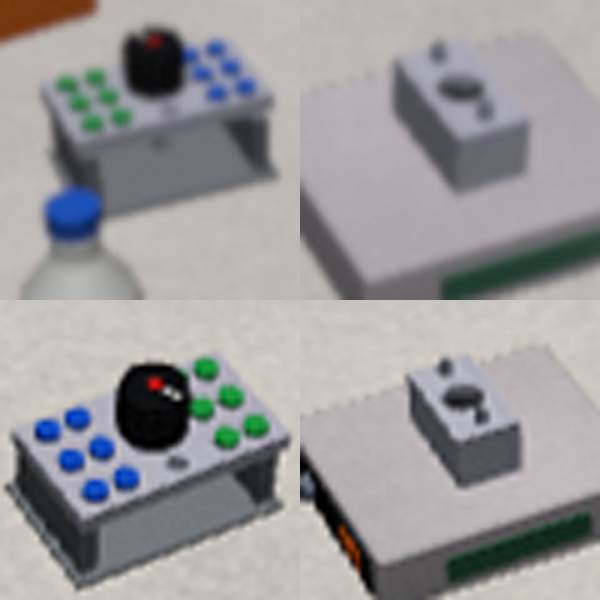

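```bash
python3 - <<'E'
from h import *
A=lambda x,y:('scene0',225+x/5,170+y/5)
B=lambda x,y:('scene0',295+(x-300)/5,210+y/5)
C=lambda x,y:('side0',280+x/5,225+(y-300)/5)
D=lambda x,y:('side0',200+(x-300)/5,170+(y-300)/5)
for n,p,q in[('knobpin',A(153,41),C(155,383)),('bore',B(462,88),D(463,397)),('pinfar scene/ far side',B(440,58),D(446,372)),('near near',B(485,115),D(481,418)),('hous?',B(460,190),D(467,487))]:
    r=tri(p,q);print(n,r[0].round(4),np.round(r[1],4))
for x,y in[(12,437),(83,520),(290,438)]: print('carrier corner side',onz(*C(x,y),.061).round(4))
for x,y in[(42,93),(80,143),(272,105)]: print('carrier corner scene',onz(*A(x,y),.061).round(4))
for x,y in[(395,60),(465,137),(528,122)]: print('block scene',onz(*B(x,y),.095).round(4))
for x,y in[(408,375),(460,442),(521,424)]: print('block side',onz(*D(x,y),.095).round(4))
for z in (.095,):print(onz(*B(462,88),z),onz(*D(463,397),z))
print(tri(('scene0',239,238),('side0',306,190)))
print(ctrl.grip_depth)
E
```

```text
knobpin [ 0.5471 -0.1773  0.0969] [0.0014 0.0014]
bore [0.5506 0.1641 0.0914] [0.0021 0.0021]
pinfar scene/ far side [0.551  0.1621 0.1121] [0.0093 0.0093]
near near [0.551  0.1666 0.0733] [0.0142 0.0142]
hous? [0.5489 0.1647 0.0159] [0.0028 0.0028]
carrier corner side [ 0.4856 -0.1265  0.061 ]
carrier corner side [ 0.4676 -0.1992  0.061 ]
carrier corner side [ 0.5987 -0.2399  0.061 ]
carrier corner scene [ 0.6094 -0.2205  0.061 ]
carrier corner scene [ 0.6246 -0.1532  0.061 ]
carrier corner scene [ 0.5016 -0.1063  0.061 ]
block scene [0.5628 0.1255 0.095 ]
block scene [0.5812 0.1999 0.095 ]
block scene [0.5464 0.213  0.095 ]
block side [0.539  0.2011 0.095 ]
block side [0.5179 0.1264 0.095 ]
block side [0.5571 0.1128 0.095 ]
[0.55228722 0.16845408 0.095     ] [0.54913773 0.15904631 0.095     ]
(array([0.74480981, 0.01513071, 0.06503068]), [np.float64(0.001915951474052279), np.float64(0.0019159514740520924)])
0.0188
```

```bash
cat >> h.py <<'E'
from scipy.spatial.transform import Rotation as Ro
def goto(p,yaw):
    o=ctrl.get_obs(); R=Ro.from_euler('xyz',o['eef_rot']); T=Ro.from_euler('xyz',[np.pi,0,yaw])
    print('t',o['time_s'],'pos',o['ee_pos'].round(4),'rot',o['eef_rot'].round(4),'q',o['qpos'].round(2),'w',round(o['grip_width'],4),'F',o['force'].round(1))
    print('shift cm',(R.inv().apply(np.array(p)-o['ee_pos'])*100).round(2),'rotvec',(R.inv()*T).as_rotvec().round(4))
E
python3 -c "
from h import *
goto([.547,-.177,.22],-1.1)"
```

```text
t 0.15 pos [0.1634 0.525  0.205 ] rot [-3.1416e+00  8.0000e-04  1.2691e+00] q [ 1.2   0.3   1.52 -0.    1.32 -0.07] w 0.094 F [ 0.3 -0.   0.2]
shift cm [-55.63  57.49  -1.45] rotvec [9.0000e-04 4.0000e-04 2.3691e+00]
```

>>> play_rows([
  [[-55.6,57.5,-1.5,0,0,2.37,1],[-55.6,57.5,-1.5,0,0,2.37,1],[-55.6,57.5,-1.5,0,0,2.37,1],[-55.6,57.5,-1.5,0,0,2.37,1],[-55.6,57.5,-1.5,0,0,2.37,1],[-55.6,57.5,-1.5,0,0,2.37,1],[-55.6,57.5,-1.5,0,0,2.37,1],[-55.6,57.5,-1.5,0,0,2.37,1],[-55.6,57.5,-1.5,0,0,2.37,1],[-55.6,57.5,-1.5,0,0,2.37,1],[-55.6,57.5,-1.5,0,0,2.37,1],[-55.6,57.5,-1.5,0,0,2.37,1],[-55.6,57.5,-1.5,0,0,2.37,1],[-55.6,57.5,-1.5,0,0,2.37,1],[-55.6,57.5,-1.5,0,0,2.37,1],[-55.6,57.5,-1.5,0,0,2.37,1],[-55.6,57.5,-1.5,0,0,2.37,1],[-55.6,57.5,-1.5,0,0,2.37,1],[-55.6,57.5,-1.5,0,0,2.37,1],[-55.6,57.5,-1.5,0,0,2.37,1]],
])

```text
time_s: 1.82
ee_pos: [0.5483, -0.1814, 0.2194]
eef_rot: [3.14, -0.0, -1.112]
force: [-0.8, 0.4, -0.4]
grip_width: 0.0939
```

```bash
python3 -c "
from h import *
goto([.547,-.177,.22],-1.876)"
```

```text
t 1.8167 pos [ 0.5483 -0.1814  0.2194] rot [ 3.1401e+00 -5.0000e-04 -1.1119e+00] q [-0.38  0.35  1.42 -0.    1.37  0.73] w 0.0939 F [-0.8  0.4 -0.4]
shift cm [-0.46 -0.08 -0.06] rotvec [ 0.0013 -0.001   0.7641]
```

>>> play_rows([
  [[-0.46,-0.08,0,0,0,0.764,1],[-0.46,-0.08,0,0,0,0.764,1],[-0.46,-0.08,0,0,0,0.764,1],[-0.46,-0.08,0,0,0,0.764,1],[-0.46,-0.08,0,0,0,0.764,1],[-0.46,-0.08,0,0,0,0.764,1],[-0.46,-0.08,0,0,0,0.764,1],[-0.46,-0.08,0,0,0,0.764,1],[-0.46,-0.08,0,0,0,0.764,1]],
])

```text
time_s: 2.57
ee_pos: [0.5469, -0.1768, 0.2194]
eef_rot: [3.141, -0.001, -1.872]
force: [0.7, 0.0, 0.4]
grip_width: 0.0936
```

```bash
python3 -c "
from h import *
shot('wrist','w1')
goto([.547,-.177,.22],-1.876)
print(proj('w1',[.547,-.177,.1]))"
```

```text
t 2.6167 pos [ 0.5469 -0.1768  0.2193] rot [ 3.1406e+00 -1.3000e-03 -1.8721e+00] q [-0.38  0.35  1.43 -0.    1.37  1.5 ] w 0.094 F [0.2 0.4 0.3]
shift cm [ 0.02 -0.01 -0.07] rotvec [ 0.001  -0.0013  0.0039]
(np.float64(282.2541957426654), np.float64(204.71786611987082))
```

View pics/w1.png

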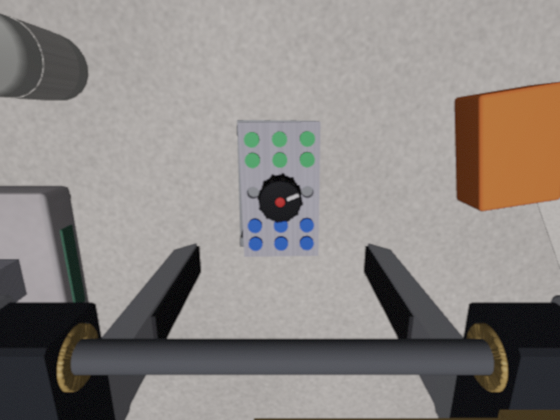

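```bash
python3 -c "
from h import *
p=onz('w1',280,202,.099);print(p)
print(tri(('scene0',255.6,178.2),('side0',311,241.6),('w1',280,202)))
h=[onz('w1',u,192,.061)for u in(253,307)];d=h[1]-h[0];print(h,np.linalg.norm(d),np.arctan2(d[1],d[0]))
e=[onz('w1',u,v,.061)for u,v in((238,121),(320,121),(318.5,255.5),(244,255.5))];print(np.mean(e,0))
for a,b in((0,3),(1,2),(0,1),(3,2)):
  d=e[b]-e[a];print(np.linalg.norm(d),np.arctan2(d[1],d[0]))
goto([p[0],p[1],.069],-1.872)"
```

```text
[ 0.54981224 -0.17571743  0.099     ]
(array([ 0.5482562 , -0.17625257,  0.09672518]), [np.float64(0.001852994778648313), np.float64(0.0016276334345137061), np.float64(0.0012157838620458754)])
[array([ 0.5587288 , -0.14944342,  0.061     ]), array([ 0.54234255, -0.20212784,  0.061     ])] 0.05517388833326225 -1.8723380391010136
[ 0.55048063 -0.17597306  0.061     ]
0.14028229549951712 2.8508577797592993
0.14034928224444082 2.859739522962546
0.07911394831261644 -1.8720371831071758
0.08036106955243981 -1.872638865748631
t 2.6167 pos [ 0.5469 -0.1768  0.2193] rot [ 3.1406e+00 -1.3000e-03 -1.8721e+00] q [-0.38  0.35  1.43 -0.    1.37  1.5 ] w 0.094 F [0.2 0.4 0.3]
shift cm [-0.21 -0.26 15.03] rotvec [ 0.001  -0.0013 -0.0001]
```

>>> play_rows([
  [[-0.21,-0.26,3,0.001,-0.0013,0,1],[-0.21,-0.26,6,0.001,-0.0013,0,1],[-0.21,-0.26,9,0.001,-0.0013,0,1],[-0.21,-0.26,11.5,0.001,-0.0013,0,1],[-0.21,-0.26,13.5,0.001,-0.0013,0,1],[-0.21,-0.26,14.5,0.001,-0.0013,0,1],[-0.21,-0.26,14.9,0.001,-0.0013,0,1],[-0.21,-0.26,14.9,0.001,-0.0013,0,1],[-0.21,-0.26,14.9,0.001,-0.0013,0,1],[-0.21,-0.26,14.9,0.001,-0.0013,0,1]],
], force=30)

```text
time_s: 3.45
ee_pos: [0.5505, -0.176, 0.0718]
eef_rot: [-3.139, -0.0, -1.872]
force: [-0.2, 0.3, 0.3]
grip_width: 0.0935
```

>>> play_rows([
  [[0,0,0,0,0,0,0.3],[0,0,0,0,0,0,0.3],[0,0,0,0,0,0,0.3],[0,0,0,0,0,0,0.3],[0,0,0,0,0,0,0.3],[0,0,0,0,0,0,0.3],[0,0,0,0,0,0,0.3],[0,0,0,0,0,0,0.3],[0,0,0,0,0,0,0.3],[0,0,0,0,0,0,0.3]],
], force=30)

```text
time_s: 4.28
ee_pos: [0.5505, -0.1759, 0.0717]
eef_rot: [-3.139, -0.0, -1.872]
force: [-0.7, -0.1, -0.6]
grip_width: 0.0397
```

```bash
python3 -c "
from h import *
goto([.5505,-.1758,.20],-1.872)"
```

```text
t 4.2833 pos [ 0.5505 -0.1759  0.0717] rot [-3.1395e+00 -2.0000e-04 -1.8716e+00] q [-0.37  0.5   1.57 -0.    1.07  1.5 ] w 0.0397 F [-0.7 -0.1 -0.6]
shift cm [-1.000e-02 -2.000e-02 -1.283e+01] rotvec [-0.0021 -0.0002  0.0004]
```

>>> play_rows([
  [[0,0,0,0,0,0,0],[0,0,0,0,0,0,0],[0,0,0,0,0,0,0],[0,0,-0.5,0,0,0,0],[0,0,-1.5,0,0,0,0],[0,0,-3,0,0,0,0],[0,0,-5,0,0,0,0],[0,0,-7,0,0,0,0],[0,0,-9,0,0,0,0],[0,0,-11,0,0,0,0],[0,0,-12.5,0,0,0,0],[0,0,-13.5,0,0,0,0],[0,0,-14,0,0,0,0],[0,0,-14,0,0,0,0]],
], force=35)

```text
time_s: 5.45
ee_pos: [0.5503, -0.1759, 0.2126]
eef_rot: [-3.138, -0.0, -1.872]
force: [0.4, 0.4, -6.7]
grip_width: 0.0393
```

```bash
python3 -c "
from h import *
goto([.5509,.1638,.21],-1.872)"
```

```text
t 5.45 pos [ 0.5503 -0.1759  0.2126] rot [-3.1384e+00 -3.0000e-04 -1.8716e+00] q [-0.37  0.35  1.43 -0.    1.35  1.5 ] w 0.0393 F [ 0.4  0.4 -6.7]
shift cm [-32.46  10.01   0.22] rotvec [-0.0032 -0.0003  0.0004]
```

```bash
python3 -c "
from h import *
goto([.446,.1965,.212],-1.872)"
```

```text
t 5.45 pos [ 0.5503 -0.1759  0.2126] rot [-3.1384e+00 -3.0000e-04 -1.8716e+00] q [-0.37  0.35  1.43 -0.    1.35  1.5 ] w 0.0393 F [ 0.4  0.4 -6.7]
shift cm [-3.247e+01  2.100e+01 -2.000e-02] rotvec [-0.0032 -0.0003  0.0004]
```

>>> play_rows([
  [[-0.6,0.4,0,0,0,0,0],[-1.9,1.2,0,0,0,0,0],[-3.9,2.5,0,-0.001,0,0,0],[-6.3,4.1,0,-0.002,0,0,0],[-8.9,5.8,0,-0.003,0,0,0],[-11.5,7.4,0,-0.003,0,0,0],[-14.1,9.1,0,-0.003,0,0,0],[-16.7,10.8,0,-0.003,0,0,0],[-19.3,12.5,0,-0.003,0,0,0],[-21.9,14.2,0,-0.003,0,0,0],[-24.5,15.8,0,-0.003,0,0,0],[-27,17.5,0,-0.003,0,0,0],[-29.2,18.9,0,-0.003,0,0,0],[-30.8,19.9,0,-0.003,0,0,0],[-31.9,20.6,0,-0.003,0,0,0],[-32.4,20.9,0,-0.003,0,0,0],[-32.5,21,0,-0.003,0,0,0],[-32.5,21,0,-0.003,0,0,0],[-32.5,21,0,-0.003,0,0,0],[-32.5,21,0,-0.003,0,0,0]],
])

```text
time_s: 7.12
ee_pos: [0.4462, 0.1961, 0.2117]
eef_rot: [-3.142, -0.0, -1.873]
force: [0.6, -0.9, -5.3]
grip_width: 0.0394
```

```bash
python3 -c "
from h import *
shot('wrist','w2')
goto([.5509,.1638,.21],-1.872)
print(proj('w2',[.551,.164,.095]))"
```

```text
t 7.1667 pos [0.4462 0.1962 0.2118] rot [-3.1415e+00 -4.0000e-04 -1.8726e+00] q [ 0.34  0.15  1.68 -0.    1.3   2.21] w 0.0394 F [-0.3  0.5 -7. ]
shift cm [ -0.02 -10.96   0.18] rotvec [-0.0001 -0.0004 -0.0006]
(np.float64(281.53495180025277), np.float64(76.2438421459311))
```

View pics/w2.png

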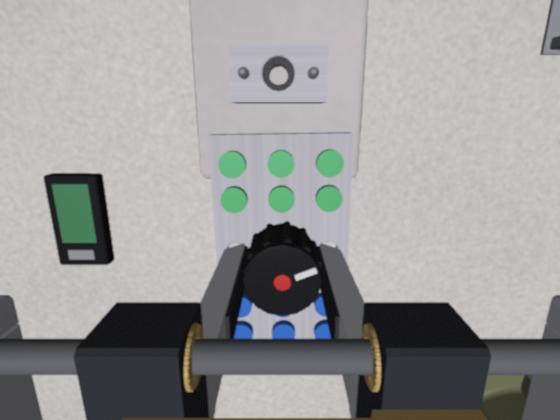

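```bash
python3 -c "
from h import *
i=cv2.imread('pics/w2.png')[35:145,205:355];cv2.imwrite('pics/m2.png',cv2.resize(i,None,fx=5,fy=5,interpolation=2))"
```

```text
(no output)
```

View pics/m2.png

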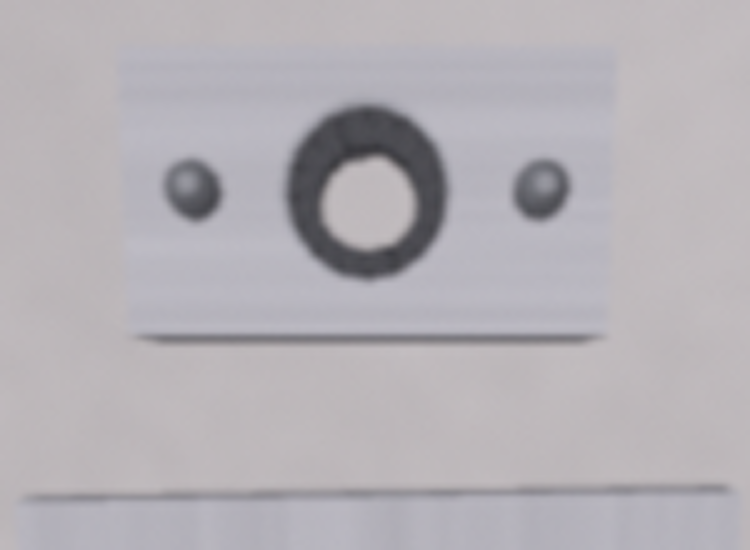

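```bash
python3 -c "
from h import *
P=lambda x,y:('w2',205+(x+.5)/5-.5,35+(y+.5)/5-.5)
print('bore',onz(*P(367,191),.095))
e=[onz(*P(*c),.095) for c in((117,47),(618,45),(607,335),(130,335))];print('blk',np.mean(e,0))
for a,b in((0,1),(3,2),(0,3),(1,2)):
  d=e[b]-e[a];print(np.linalg.norm(d),np.arctan2(d[1],d[0]))
t=[onz(*P(*c),.108) for c in((192,180),(543,180))];d=t[1]-t[0];print('tips',np.mean(t,0),np.linalg.norm(d),np.arctan2(d[1],d[0]))
z=.2118+.019-.0405+.012
for zz in(z-.003,z):
  c=[onz(*P(*c),zz) for c in((22,498),(733,488))];d=c[1]-c[0];n=np.array([-d[1],d[0],0])/np.linalg.norm(d)
  print('carrier edge len',np.linalg.norm(d),np.arctan2(d[1],d[0]),'centre',np.mean(c,0)-n*.07,np.mean(c,0)+n*.07)
print(tri(('scene0',327.4,227.6),('side0',232.6,189.4),P(367,191)))
print('knob pin',onz('w2',282.5,283,.2118+.019+.0105))
"
```

```text
bore [0.55436167 0.16596988 0.095     ]
blk [0.553929  0.1659335 0.095    ]
0.07994403353134565 -1.8692485868839948
0.07950117908722304 -1.872967199401774
0.04377947234754549 2.845287033109857
0.044076389972654915 2.8352125867762057
tips [0.55445735 0.16571135 0.108     ] 0.0546257612286926 -1.8729244903505478
carrier edge len 0.07864289756783235 -1.859282257819235 centre [0.44598015 0.1965403  0.1993    ] [0.58019475 0.15671015 0.1993    ]
carrier edge len 0.07741098947483728 -1.8592822578192356 centre [0.44612685 0.19647915 0.2023    ] [0.58034145 0.15664901 0.2023    ]
(array([0.55263071, 0.16537933, 0.0916393 ]), [np.float64(0.0029026260291941312), np.float64(0.0022178320450611856), np.float64(0.0021450831776917)])
knob pin [0.44645496 0.19603956 0.2413    ]
```

```bash
python3 -c "
from h import *
goto([.5543,.1657,.21],-1.885)"
```

```text
t 7.1667 pos [0.4462 0.1962 0.2118] rot [-3.1415e+00 -4.0000e-04 -1.8726e+00] q [ 0.34  0.15  1.68 -0.    1.3   2.21] w 0.0394 F [-0.3  0.5 -7. ]
shift cm [ -0.3  -11.23   0.18] rotvec [-0.0001 -0.0004  0.0124]
```

>>> play_rows([
  [[0,-0.4,0,0,0,0,0],[-0.1,-1.2,0,0,0,0.003,0],[-0.1,-2.6,0,0,0,0.006,0],[-0.2,-4.4,0,0,0,0.009,0],[-0.2,-6.2,0,0,0,0.012,0],[-0.3,-8,0,0,0,0.012,0],[-0.3,-9.5,0,0,0,0.012,0],[-0.3,-10.5,0,0,0,0.012,0],[-0.3,-11.1,0,0,0,0.012,0],[-0.3,-11.23,0,0,0,0.012,0],[-0.3,-11.23,0,0,0,0.012,0],[-0.3,-11.23,0,0,0,0.012,0],[-0.3,-11.23,0,0,0,0.012,0]],
])

```text
time_s: 8.25
ee_pos: [0.5539, 0.1659, 0.2119]
eef_rot: [-3.141, -0.0, -1.884]
force: [-0.4, 0.1, -6.1]
grip_width: 0.0397
```

```bash
python3 -c "
from h import *
goto([.5543,.1657,.1177],-1.885)"
```

```text
t 8.25 pos [0.5539 0.1659 0.2119] rot [-3.1414e+00 -2.0000e-04 -1.8842e+00] q [ 0.23  0.36  1.43 -0.    1.35  2.11] w 0.0397 F [-0.4  0.1 -6.1]
shift cm [ 0.01 -0.04  9.42] rotvec [-0.0002 -0.0002  0.0008]
```

>>> play_rows([
  [[0,-0.04,0.4,0,0,0,0],[0,-0.04,1.4,0,0,0,0],[0,-0.04,2.8,0,0,0,0],[0,-0.04,4.2,0,0,0,0],[0,-0.04,5.5,0,0,0,0],[0,-0.04,6.5,0,0,0,0],[0,-0.04,7.2,0,0,0,0],[0,-0.04,7.6,0,0,0,0],[0,-0.04,7.6,0,0,0,0],[0,-0.04,7.6,0,0,0,0]],
])

```text
time_s: 9.08
ee_pos: [0.5544, 0.1658, 0.1363]
eef_rot: [-3.141, -0.0, -1.884]
force: [-0.8, -0.8, -4.4]
grip_width: 0.0393
```

```bash
python3 -c "
from h import *
goto([.5543,.1657,.1177],-1.885)"
```

```text
t 9.0833 pos [0.5544 0.1658 0.1363] rot [-3.1411 -0.     -1.8842] q [ 0.23  0.43  1.52 -0.    1.2   2.11] w 0.0393 F [-0.8 -0.8 -4.4]
shift cm [0.01 0.01 1.86] rotvec [-0.0005 -0.      0.0008]
```

>>> play_rows([
  [[0,0,0.3,0,0,0,0],[0,0,0.6,0,0,0,0],[0,0,0.9,0,0,0,0],[0,0,1.1,0,0,0,0],[0,0,1.3,0,0,0,0],[0,0,1.5,0,0,0,0],[0,0,1.5,0,0,0,0],[0,0,1.5,0,0,0,0]],
])

```text
time_s: 9.75
ee_pos: [0.5545, 0.1658, 0.1214]
eef_rot: [-3.141, 0.0, -1.884]
force: [-0.7, 0.6, -4.2]
grip_width: 0.0396
```

```bash
python3 -c "
from h import *
goto([.5543,.1657,.1177],-1.885)"
```

```text
t 9.75 pos [0.5545 0.1658 0.1214] rot [-3.1409  0.     -1.8842] q [ 0.23  0.44  1.53 -0.    1.17  2.11] w 0.0396 F [-0.7  0.6 -4.2]
shift cm [0.02 0.02 0.37] rotvec [-0.0007  0.      0.0008]
```

>>> play_rows([
  [[0,0,0.1,0,0,0,0],[0,0,0.2,0,0,0,0],[0,0,0.3,0,0,0,0],[0,0,0.37,0,0,0,0],[0,0,0.4,0,0,0,0],[0,0,0.43,0,0,0,0],[0,0,0.43,0,0,0,0]],
])

```text
time_s: 10.33
ee_pos: [0.5546, 0.1658, 0.1177]
eef_rot: [-3.141, 0.0, -1.884]
force: [-3.3, -0.4, 4.7]
grip_width: 0.0393
```

```bash
python3 -c "
from h import *
shot('wrist','w3');shot('side','s3');shot('scene','c3')
goto([.5543,.1657,.1177],-1.885)
a=cv2.imread('pics/s3.png')[140:240,180:290];b=cv2.imread('pics/c3.png')[180:280,270:380]
c=np.hstack([cv2.resize(x,(400,364),interpolation=2) for x in(a,b)]);cv2.imwrite('pics/m3.png',c)"
```

```text
t 10.4833 pos [0.5546 0.1658 0.1177] rot [-3.1405e+00  3.0000e-04 -1.8841e+00] q [ 0.23  0.45  1.53 -0.    1.16  2.11] w 0.0396 F [-4.3  0.2  5.7]
shift cm [0.02 0.03 0.  ] rotvec [-0.0011  0.0003  0.0008]
```

View pics/m3.png

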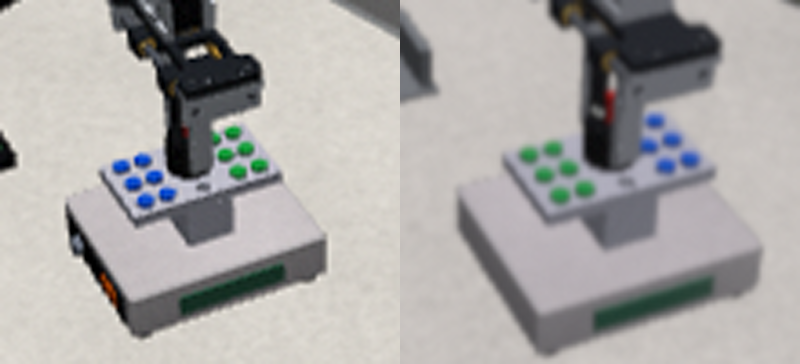

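View pics/w3.png

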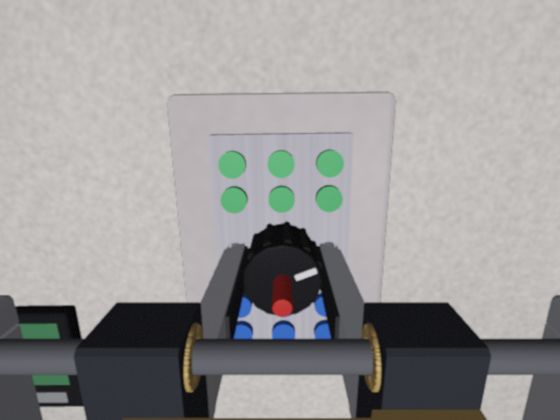

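Seated: the force rose from −4 to +5.7 N at the expected height, both outside views show the plate flat on the block, and the red pin stands up. Next I'll make a pin-height reader from the wrist image.

```bash
cat >> h.py <<'E'
def pin(f):
    c=shot('wrist',f); im=c['frame'].astype(int); b,g,r=im[...,0],im[...,1],im[...,2]
    m=((r>90)&(r>2.2*g)&(r>2.2*b)).astype(np.uint8); m[:,:250]=0;m[:,320:]=0;m[:240]=0
    bright=m*((r>165).astype(np.uint8)); o=ctrl.get_obs(); 
    ys,xs=np.nonzero(bright); Y,X=np.nonzero(m)
    v,u=ys.mean(),xs.mean()
    # closest height on vertical axis through TCP whose projection has row v
    hs=np.linspace(-.005,.035,401); rows=[proj(f,[o['ee_pos'][0],o['ee_pos'][1],.145+h])[1] for h in hs]
    print('t',round(o['time_s'],2),'red rows',Y.min(),Y.max(),'bright',len(ys),round(u,1),round(v,1),'bolt~',hs[np.argmin(abs(np.array(rows)-v))].round(4),'q6',o['qpos'][5].round(3),'yaw',o['eef_rot'][2].round(3),'F',o['force'].round(1),'M',o['moment'].round(2),'pos',o['ee_pos'].round(4))
E
python3 -c "
from h import *
pin('p0')"
```

```text
t 10.53 red rows 298 315 bright 231 281.7 307.7 bolt~ 0.0239 q6 2.112 yaw -1.884 F [-3.6 -0.8  6.2] M [-0.12  0.91 -0.03] pos [0.5546 0.1658 0.1177]
```

>>> play_rows([
  [[0,0,0,0,0,-0.1,0],[0,0,0,0,0,-0.2,0],[0,0,0,0,0,-0.3,0],[0,0,0,0,0,-0.3,0]],
])

```text
time_s: 10.87
ee_pos: [0.5547, 0.1659, 0.1177]
eef_rot: [-3.14, 0.0, -1.579]
force: [-2.0, 0.7, -0.9]
grip_width: 0.0395
```

```bash
python3 -c "
from h import *
pin('p1')"
```

```text
t 10.92 red rows 290 316 bright 229 281.7 308.2 bolt~ 0.0242 q6 1.813 yaw -1.586 F [-1.3  0.9  0.7] M [0.15 0.37 0.03] pos [0.5546 0.1659 0.1177]
```

>>> play_rows([
  [[0,0,0,0,0,-0.1,0],[0,0,0,0,0,-0.2,0],[0,0,0,0,0,-0.3,0],[0,0,0,0,0,-0.4,0],[0,0,0,0,0,-0.5,0],[0,0,0,0,0,-0.5,0]],
])

```text
time_s: 11.42
ee_pos: [0.5546, 0.1661, 0.1178]
eef_rot: [-3.14, -0.0, -1.084]
force: [-1.3, 1.4, -0.2]
grip_width: 0.0393
```

```bash
python3 -c "
from h import *
pin('p2')"
```

```text
t 11.47 red rows 276 317 bright 234 281.8 309.4 bolt~ 0.0251 q6 1.318 yaw -1.09 F [-0.8  2.5 -0.1] M [0.44 0.41 0.04] pos [0.5546 0.1661 0.1177]
```

>>> play_rows([
  [[0,0,0,0,0,-0.1,0],[0,0,0,0,0,-0.2,0],[0,0,0,0,0,-0.3,0],[0,0,0,0,0,-0.3,0]],
])

```text
time_s: 11.8
ee_pos: [0.5546, 0.1662, 0.1177]
eef_rot: [-3.14, -0.001, -0.791]
force: [-1.5, 1.8, 0.2]
grip_width: 0.0391
```

```bash
python3 -c "
from h import *
pin('p3')"
```

```text
t 11.85 red rows 276 318 bright 237 281.9 310.0 bolt~ 0.0255 q6 1.024 yaw -0.796 F [-1.4  1.   0.1] M [0.39 0.46 0.03] pos [0.5546 0.1662 0.1177]
```

>>> play_rows([
  [[0,0,0,0,0,-0.1,0],[0,0,0,0,0,-0.2,0],[0,0,0,0,0,-0.25,0],[0,0,0,0,0,-0.25,0]],
])

```text
time_s: 12.18
ee_pos: [0.5545, 0.1662, 0.1177]
eef_rot: [-3.141, -0.001, -0.55]
force: [-2.2, 1.9, 0.1]
grip_width: 0.0396
```

```bash
python3 -c "
from h import *
pin('p4')"
```

```text
t 12.23 red rows 276 318 bright 235 281.9 310.5 bolt~ 0.0259 q6 0.78 yaw -0.552 F [-2.9  2.3  0.5] M [0.34 0.57 0.  ] pos [0.5545 0.1662 0.1177]
```

>>> play_rows([
  [[0,0,0,0,0,-0.1,0],[0,0,0,0,0,-0.2,0],[0,0,0,0,0,-0.2,0]],
])

```text
time_s: 12.48
ee_pos: [0.5545, 0.1662, 0.1177]
eef_rot: [-3.141, -0.001, -0.353]
force: [-2.7, 1.7, 0.2]
grip_width: 0.0392
```

```bash
python3 -c "
from h import *
pin('p5')"
```

```text
t 12.53 red rows 276 319 bright 238 281.9 311.1 bolt~ 0.0263 q6 0.586 yaw -0.358 F [-1.9  1.5 -0.1] M [0.23 0.48 0.03] pos [0.5545 0.1662 0.1177]
```

>>> play_rows([
  [[0,0,0,0,0,-0.1,0],[0,0,0,0,0,-0.2,0],[0,0,0,0,0,-0.2,0]],
])

```text
time_s: 12.78
ee_pos: [0.5544, 0.1661, 0.1177]
eef_rot: [-3.141, -0.001, -0.16]
force: [-2.2, -0.1, -0.7]
grip_width: 0.0396
```

```bash
python3 -c "
from h import *
pin('p6')"
```

```text
t 12.83 red rows 276 313 bright 232 281.8 304.4 bolt~ 0.0211 q6 0.392 yaw -0.165 F [-2.5  0.7  0.4] M [ 0.08  0.49 -0.01] pos [0.5545 0.1661 0.1177]
```

>>> play_rows([
  [[0,0,0,0,0,-0.1,0],[0,0,0,0,0,-0.2,0],[0,0,0,0,0,-0.2,0]],
])

```text
time_s: 13.08
ee_pos: [0.5544, 0.1661, 0.1177]
eef_rot: [-3.141, -0.001, 0.033]
force: [-3.0, 0.5, 1.1]
grip_width: 0.0392
```

```bash
python3 -c "
from h import *
pin('p7')"
```

```text
t 13.13 red rows 276 314 bright 235 281.9 304.8 bolt~ 0.0214 q6 0.199 yaw 0.028 F [-2.6  1.3  0.9] M [0.17 0.66 0.06] pos [0.5544 0.1661 0.1177]
```

Bolt dropped (0.0263 → 0.0211) between yaw −0.36 and −0.17. Now forward.

>>> play_rows([
  [[0,0,0,0,0,0.1,0],[0,0,0,0,0,0.2,0],[0,0,0,0,0,0.3,0],[0,0,0,0,0,0.4,0],[0,0,0,0,0,0.5,0],[0,0,0,0,0,0.6,0],[0,0,0,0,0,0.6,0]],
])

```text
time_s: 13.72
ee_pos: [0.5547, 0.166, 0.1178]
eef_rot: [-3.141, -0.001, -0.583]
force: [0.6, 0.5, -1.1]
grip_width: 0.0392
```

```bash
python3 -c "
from h import *
pin('p8')"
```

```text
t 13.77 red rows 276 312 bright 227 282.0 303.3 bolt~ 0.0201 q6 0.803 yaw -0.576 F [-0.1  0.6 -1. ] M [ 0.05 -0.07 -0.03] pos [0.5547 0.166  0.1177]
```

>>> play_rows([
  [[0,0,0,0,0,0.1,0],[0,0,0,0,0,0.2,0],[0,0,0,0,0,0.3,0],[0,0,0,0,0,0.4,0],[0,0,0,0,0,0.5,0],[0,0,0,0,0,0.6,0],[0,0,0,0,0,0.7,0],[0,0,0,0,0,0.8,0],[0,0,0,0,0,0.9,0],[0,0,0,0,0,1,0],[0,0,0,0,0,1.1,0],[0,0,0,0,0,1.2,0],[0,0,0,0,0,1.3,0],[0,0,0,0,0,1.4,0],[0,0,0,0,0,1.5,0],[0,0,0,0,0,1.5,0],[0,0,0,0,0,1.5,0]],
])

```text
time_s: 15.18
ee_pos: [0.5548, 0.1656, 0.1177]
eef_rot: [-3.14, 0.0, -2.073]
force: [0.3, -2.4, -0.6]
grip_width: 0.0397
```

```bash
python3 -c "
from h import *
pin('p9')"
```

```text
t 15.23 red rows 291 309 bright 221 281.9 299.6 bolt~ 0.0174 q6 2.3 yaw -2.072 F [ 0.3 -3.4 -0.6] M [-0.72  0.11  0.04] pos [0.5548 0.1657 0.1177]
```

>>> play_rows([
  [[0,0,0,0,0,0,0.7],[0,0,0,0,0,0,0.7],[0,0,0,0,0,0,0.7],[0,0,0,0,0,0,0.7],[0,0,0,0,0,0,0.7],[0,0,0,0,0,0,0.7]],
])

```text
time_s: 15.73
ee_pos: [0.5548, 0.1657, 0.1177]
eef_rot: [-3.14, 0.001, -2.072]
force: [0.2, 0.1, 0.6]
grip_width: 0.0656
```

>>> play_rows([
  [[0,0,0,0,0,-2.25,0.7],[0,0,0,0,0,-2.25,0.7],[0,0,0,0,0,-2.25,0.7],[0,0,0,0,0,-2.25,0.7],[0,0,0,0,0,-2.25,0.7],[0,0,0,0,0,-2.25,0.7],[0,0,0,0,0,-2.25,0.7],[0,0,0,0,0,-2.25,0.7],[0,0,0,0,0,-2.25,0.7],[0,0,0,0,0,-2.25,0.7],[0,0,0,0,0,-2.25,0.7],[0,0,0,0,0,-2.25,0.7],[0,0,0,0,0,-2.25,0.7],[0,0,0,0,0,-2.25,0.7],[0,0,0,0,0,-2.25,0.7],[0,0,0,0,0,-2.25,0.7],[0,0,0,0,0,-2.25,0.7],[0,0,0,0,0,-2.25,0.7],[0,0,0,0,0,-2.25,0.7]],
])

```text
time_s: 17.32
ee_pos: [0.5548, 0.1658, 0.1177]
eef_rot: [3.141, -0.002, 0.184]
force: [0.0, -0.0, -0.5]
grip_width: 0.0658
```

>>> play_rows([
  [[0,0,0,0,0,-2.25,0.7],[0,0,0,0,0,-2.25,0.7],[0,0,0,0,0,-2.25,0.7],[0,0,0,0,0,-2.25,0.7],[0,0,0,0,0,-2.25,0.7],[0,0,0,0,0,-2.25,0.7],[0,0,0,0,0,-2.25,0.7],[0,0,0,0,0,-2.25,0.7],[0,0,0,0,0,-2.25,0.7],[0,0,0,0,0,-2.25,0.7],[0,0,0,0,0,-2.25,0.7],[0,0,0,0,0,-2.25,0.7],[0,0,0,0,0,-2.25,0.7],[0,0,0,0,0,-2.25,0.7],[0,0,0,0,0,-2.25,0.7],[0,0,0,0,0,-2.25,0.7],[0,0,0,0,0,-2.25,0.7],[0,0,0,0,0,-2.25,0.7],[0,0,0,0,0,-2.25,0.7],[0,0,0,0,0,-2.25,0.7]],
])

```text
time_s: 18.98
ee_pos: [0.5548, 0.1658, 0.1178]
eef_rot: [3.141, 0.001, 2.428]
force: [0.1, -0.3, -0.0]
grip_width: 0.0659
```

```bash
python3 -c "
from h import *
pin('p10'); goto([.5546,.1660,.1177],2.43)"
```

```text
t 19.03 red rows 289 307 bright 223 282.7 298.4 bolt~ 0.0169 q6 -2.2 yaw 2.428 F [-0.5 -0.2  0.1] M [0.05 0.05 0.07] pos [0.5548 0.1658 0.1178]
t 19.0333 pos [0.5548 0.1658 0.1178] rot [3.1406e+00 1.4000e-03 2.4278e+00] q [ 0.23  0.45  1.53 -0.    1.16 -2.2 ] w 0.0659 F [-0.5 -0.2  0.1]
shift cm [0.03 0.   0.01] rotvec [ 0.001   0.0014 -0.0022]
```

View pics/p10.png

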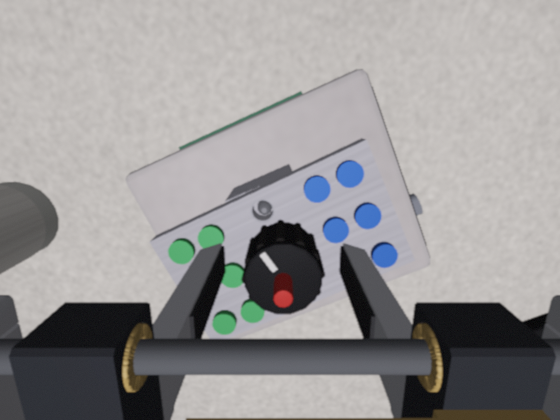

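The carrier is seated, with a block pin visible in its hole at (263,210) and the knob centred between the open fingers. Next I regrip and turn the rest.

>>> play_rows([
  [[0,0,0,0,0,0,0],[0,0,0,0,0,0,0],[0,0,0,0,0,0,0],[0,0,0,0,0,0,0],[0,0,0,0,0,0,0],[0,0,0,0,0,0,0],[0,0,0,0,0,0,0]],
], force=35)

```text
time_s: 19.62
ee_pos: [0.5547, 0.1659, 0.1178]
eef_rot: [3.141, 0.001, 2.428]
force: [-2.6, 1.3, 0.9]
grip_width: 0.0394
```

>>> play_rows([
  [[0,0,0,0,0,0.12,0],[0,0,0,0,0,0.24,0],[0,0,0,0,0,0.36,0],[0,0,0,0,0,0.48,0],[0,0,0,0,0,0.6,0],[0,0,0,0,0,0.72,0],[0,0,0,0,0,0.84,0],[0,0,0,0,0,0.96,0],[0,0,0,0,0,1.08,0],[0,0,0,0,0,1.2,0],[0,0,0,0,0,1.32,0],[0,0,0,0,0,1.44,0],[0,0,0,0,0,1.56,0],[0,0,0,0,0,1.68,0],[0,0,0,0,0,1.8,0],[0,0,0,0,0,1.92,0],[0,0,0,0,0,2.04,0],[0,0,0,0,0,2.16,0],[0,0,0,0,0,2.2,0],[0,0,0,0,0,2.2,0]],
])

```text
time_s: 21.28
ee_pos: [0.5545, 0.1656, 0.1178]
eef_rot: [3.141, -0.001, 0.225]
force: [-2.9, -2.0, 2.7]
grip_width: 0.0395
```

```bash
python3 -c "
from h import *
pin('p11'); goto([.5548,.1658,.1177],.2)"
```

```text
t 21.33 red rows 276 302 bright 214 282.0 293.8 bolt~ 0.0121 q6 -0.001 yaw 0.228 F [-2.8 -2.7  2. ] M [-0.66  0.71 -0.  ] pos [0.5545 0.1656 0.1178]
t 21.3333 pos [0.5545 0.1656 0.1178] rot [ 3.1408e+00 -8.0000e-04  2.2840e-01] q [ 0.23  0.45  1.53 -0.    1.16 -0.  ] w 0.0393 F [-2.8 -2.7  2. ]
shift cm [ 0.03 -0.01  0.01] rotvec [ 0.0007 -0.0008  0.0284]
```

>>> play_rows([
  [[0.01,0,0,0,0,0.12,0],[0.02,0,0,0,0,0.24,0],[0.02,0,0,0,0,0.36,0],[0.02,0,0,0,0,0.48,0],[0.02,0,0,0,0,0.6,0],[0.02,0,0,0,0,0.72,0],[0.02,0,0,0,0,0.84,0],[0.02,0,0,0,0,0.96,0],[0.02,0,0,0,0,1.08,0],[0.02,0,0,0,0,1.2,0],[0.02,0,0,0,0,1.32,0],[0.02,0,0,0,0,1.44,0],[0.02,0,0,0,0,1.56,0],[0.02,0,0,0,0,1.68,0],[0.02,0,0,0,0,1.8,0],[0.02,0,0,0,0,1.92,0],[0.02,0,0,0,0,2.04,0],[0.02,0,0,0,0,2.16,0],[0.02,0,0,0,0,2.24,0],[0.02,0,0,0,0,2.24,0]],
])

```text
time_s: 23.0
ee_pos: [0.5546, 0.1658, 0.1178]
eef_rot: [-3.141, 0.0, -2.013]
force: [-3.4, 1.5, 3.3]
grip_width: 0.0399
```

```bash
python3 -c "
from h import *
pin('p12'); goto([.5548,.1658,.1177],-2.0)
shot('side','s4');shot('scene','c4')
a=cv2.imread('pics/s4.png')[140:240,180:290];b=cv2.imread('pics/c4.png')[180:280,270:380];w=cv2.imread('pics/p12.png')[100:350,150:425]
c=np.hstack([cv2.resize(x,(266,242),interpolation=2) for x in(a,b,w)]);cv2.imwrite('pics/m4.png',c)"
```

```text
t 23.05 red rows 280 297 bright 202 282.0 289.0 bolt~ 0.0079 q6 2.236 yaw -2.008 F [-2.8  1.4  1.5] M [ 0.35  0.7  -0.05] pos [0.5546 0.1659 0.1178]
t 23.05 pos [0.5546 0.1659 0.1178] rot [-3.1408e+00  1.0000e-04 -2.0084e+00] q [ 0.23  0.45  1.53 -0.    1.16  2.24] w 0.0396 F [-2.8  1.4  1.5]
shift cm [-0.   -0.02  0.01] rotvec [-0.0008  0.0001 -0.0084]
```

View pics/m4.png

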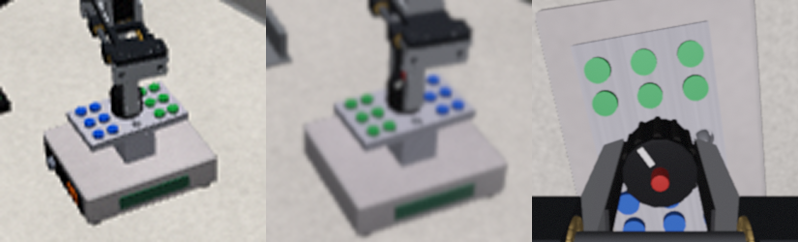

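The bolt reads about 0.0079, which is mid-window. All three views show the carrier flat on the block and the knob gripped, so I'm handing in.

```bash
python3 -c "
from station import ctrl
print(ctrl.hand_in())"
```

```text
the job is handed in; nothing more can be done
None
```

The carrier is seated flat on the drive block with the bolt wound about one turn into the thread. I handed the job in at about 23 s of the 61 s, still gripping the knob. `hand_in()` gives no verdict, so these are my own checks:

- **Seating:** I lifted the carrier by its knob and set it on the block. Contact came at the expected height. After the regrip, a block pin was visible in one carrier hole.
- **Drop:** Turning backward, the bolt reading climbed from 0.0239 to 0.0263. It fell to 0.0211 after about 1.5 to 1.7 rad. I went roughly 0.3 rad past that point before turning forward.
- **Forward turn:** I turned about 2.1 rad, let go and regripped, then turned about 4.4 rad more. That is about 6.3 rad, one full turn, past the drop.
- **Final state:** The bolt reading is about 0.0079, inside the 0.0045–0.0115 window. Fingers stand at 39.6 mm on the 40 mm knob with the grip set to 35 N, and the outside pressure is only a few newtons. The carrier looks flat in the side and scene views.

- **Bolt accuracy:** Bolt heights come from the wrist image and seemed to read a few tenths of a millimetre high around the drop (0.0263 against the stated 0.026).
- **Camera disagreement:** The wrist camera and the two fixed cameras disagreed by 2–3 mm on the block's position. I used the wrist reading, and the pins went in cleanly.
- **Bottle, tip box and timer:** I did not measure them again at the end, but the arm had no contact with them that I saw.

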